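# Grade mixed gears on a tilting sieve

### The job

Grade the mixed gears with the sieve, without touching the gears: lift the sieve's front handle until all three small gears have dropped through the holes into the compartment below and the big ones have slid down onto the holes, then lower the sieve by hand to level without letting it drop. Then press the sprung side lever fully down until you feel its stop, without forcing it, and hold it until the three big gears have slid off into the side compartment, and let the lever come back up. Leave the tape roll, spanner, screwdriver and solder reel where they are.

Things in the scene. Friction and masses are not known exactly. Their poses are not given: they have to be found in the camera images.
- sieve_stand: fixed stand of the grading sieve. Origin on the bench at its middle, +x away from the robot, +y left, z up (the stand frame used below). Dark steel base plate 384 x 400 mm, 6 mm thick, with two open compartments of 4 mm sheet, two pivot posts 112 mm high at x = 164, y = +-122 mm, and two rests at x = -127 mm under the near end of the tilting frame
- tray_pan (a point): middle of the closed near part of the sieve tray, on its upper face (112 mm up when level): 123 x 200 mm, all six gears start here. Slippery sheet: gears begin to slide at a slope of about 9 to 19 degrees, different each time. Walls 22 mm high round the tray, except along the right edge, open over its far 184 mm
- tray_holes (a point): middle of the perforated far part of the tray, on its upper face: 141 mm long in x, 200 mm wide, from the pan to the tray's far wall. Three staggered rows of 40 mm square holes (4, 3 and 4), webs about 8 mm between them. Small gears fall through, big ones slide over; a gear may hang up and need another rock
- tilt (a joint): tilt of frame and tray together, rad: 0 = level, on the rests; grows as the near end is lifted by the handle, the tray then sloping down away from the robot; stop at 0.60. Axis along the stand's y at x = 164, z = 100 mm. Lifting takes about 4 to 6 N at the handle; let go, it falls back to level
- handle (a point): middle of the lift handle, a level round steel bar, 12 mm thick, 100 mm long along the stand's y, at the near end of the tilting frame; when level at x = -185, y = 0, z = 125 mm of the stand, 62 mm clear of the tray's near wall. It can turn between the fingers as the frame tilts
- tip (a joint): sideways tip of the tray, rad: 0 = level, grows as the lever is pressed down and the tray's left side rises, so that it slopes down to its open right edge; stop at 0.65. Axis along the stand's x at y = -98, z = 100 mm. Sprung, returns to 0 when let go; pressing takes about 6 N at first, 9 N at the end, then the stop is hard
- lever (a point): middle of the black rubber pad of the tip lever, round, 14 mm thick, 60 mm long along the stand's x, right of the tray's near end; the point is on its centre line, 7 mm under its top. At rest at x = -118, y = -222, z = 138 mm of the stand; fully pressed it has gone down 83 mm, almost straight. Over 45 N on it is forcing it
- small_bin (a point): centre of the floor of the compartment under the sieve holes, inside 205 x 206 mm, floor 6 mm above the bench; walls 52 mm high (82 mm on the right)
- side_bin (a point): centre of the floor of the side compartment, to the right of the sieve, inside 220 x 152 mm, floor 6 mm above the bench; walls 52 mm high, the outer one 66 mm
- pinion0: one of three alike small white plastic gears (pinions), 33 mm across, 14 mm thick with the hub, toothed part 10 mm; origin at the centre of its underside as it lies flat. Starts in one of six random places on the closed part of the tray
- pinion1: one of three alike small white plastic gears (pinions), 33 mm across, 14 mm thick with the hub, toothed part 10 mm; origin at the centre of its underside as it lies flat. Starts in one of six random places on the closed part of the tray
- pinion2: one of three alike small white plastic gears (pinions), 33 mm across, 14 mm thick with the hub, toothed part 10 mm; origin at the centre of its underside as it lies flat. Starts in one of six random places on the closed part of the tray
- big_gear0: one of three alike large white plastic gears, 60 mm across, 12 mm thick with the hub, toothed part 8 mm; origin at the centre of its underside as it lies flat. Starts in one of six random places on the closed part of the tray
- big_gear1: one of three alike large white plastic gears, 60 mm across, 12 mm thick with the hub, toothed part 8 mm; origin at the centre of its underside as it lies flat. Starts in one of six random places on the closed part of the tray
- big_gear2: one of three alike large white plastic gears, 60 mm across, 12 mm thick with the hub, toothed part 8 mm; origin at the centre of its underside as it lies flat. Starts in one of six random places on the closed part of the tray
- tape_roll: bystander: loose roll of masking tape lying flat, 100 mm across, 25 mm high; origin centre of its underside
- spanner: bystander: loose combination spanner, 143 mm along its y, 23 mm wide, 7 mm high; origin centre of its underside
- red_driver: bystander: loose red-handled screwdriver, 180 mm along its y, 23 mm high; origin centre of its underside
- reel: bystander: loose solder reel, about 56 mm across, 36 mm high; origin centre of its underside
Mind the look-alikes: they are no part of the job. What is shaped like the big_gear1 but orange or pink is not meant.

How it is judged:
By the outcome, as a careful person would: the job done as asked, in the order asked, and still so for the second after the job is handed in, with the robot touching nothing.
It also fails if it takes over 61 s, if anything falls off the work surface, if the arm or the gripper's body presses on something with over 40 N, if the wrist force passes 120 N, or if a joint passes its speed limit or range.

### The arm

A 6-joint arm with a two-finger parallel gripper is mounted at the origin on a cart in front of the work surface, level with it; the furniture and walls round the work are solid. World frame = base frame: x ahead of the robot, y to its left, z up, the work surface at z = 0. Lengths are in m, angles in rad, forces in N, time in s.
With the tool pointing down it reaches from about 0.35 to 0.975 m from the base axis. Payload 17.4 kg.
Tool frame: the origin (TCP) lies at the centre of the arm's flange, where the gripper is bolted on; the fingertips stand 173 mm ahead of it and the grasp point (between the pads) lies 155 mm ahead of it; z points along the fingers, y is the line along which they close (so a half turn about z gives the same grasp; the last joint's range is limited). The gripper opens to 85 mm and grips with 20 to 120 N. Pads are 22 mm wide; open, the fingers measure 114 mm over their backs; the gripper's body (76 mm by 85 mm) begins 54 mm behind the grasp point. The pads swing forward as they close: fully open they stand 13 mm farther back than shut.
Start: joints at [-1.175, 0.116, 1.442, -0, 1.584, -0.038], TCP at [0.284, -0.612, 0.405] pointing down, gripper open.
Joint ranges: [-2.83, 2.83], [-0.83, 2.19], [0.07, 2.5], [-1.14, 4.28], [0.01, 3], [-2.97, 2.97]. Speed limits (rad/s): [1.89, 1.89, 2.22, 3.14, 3.14, 3.14].

### API

Orientations are given as a unit quaternion [x, y, z, w].
In Python, from workcell import manip gives the robot as it stands. Calls block until the motion is done:
- manip.movep(position, orientation): joint-space move of the TCP to a pose.
- manip.line_to(position, ori=None, speed=0.15): straight line of the TCP; ori=None keeps the orientation; speed is the mean speed in m/s.
- manip.movej(angles): joint-space move.
- manip.release() and manip.clamp(): open the fingers fully, or close them until they stop; the grip force is fixed at half the most.
- manip.dwell(seconds).
- manip.ik(position, orientation): joint angles nearest the present ones, or None.
- manip.get_state(): the state.
- manip.camera(name): name is "scene" or "top"; returns the picture (400x640x3 uint8, red, green, blue); there is no depth.
- manip.camera_model(name): a dict with "fov_y" (degrees; the focal length in pixels is half the picture's height over the tangent of half this angle, whatever the lens; pixels are square), "cx", "cy" (the principal point, pixels), "xyz" and "rotation" of the camera in the world. Camera axes: x right, y down, z forward; pixel columns grow to the right and rows downward; lengths in m; the calibration is good to about 2 mm. A picture is of the moment at which its call begins. camera_model takes no time and is no camera call.
A pose or a line that the arm cannot do raises manip.MotionError and nothing moves.
- manip.job_done(): hands the job in; it is judged then, once.
Trained networks look in the newest picture that a camera, given by its name, has taken for a name from the list of things; names that differ only in an ending like _2 or _b are one class to them, and where a whole thing is asked for, a point or a joint stands for the part that bears it (a point fixed in the world has none). Each returns a list of dicts, best first, with "p" (0 to 1); they miss things now and then, are a little off and sometimes report something else, mostly with a low value. They report only what shows in the picture. A call takes as long as a camera call. They do not tell look-alikes from the thing itself.
- manip.regions_of(camera, thing): "mask" (400x640 bool, what is visible of it).
- manip.pinpoint(camera, thing): "location" ([x, y, z] in m, in the coordinates of the camera as it stood for that picture, good to about 4 mm: a listed point, or the origin of a listed thing).
The state is a dict: "clock": time; "joint_positions": joint angles; "dq": joint speeds; "joint_efforts": joint torques, N m; "ee_pos": TCP position; "ee_rot": TCP orientation; "wrist_force": force on the tool from outside, world axes, zero at the start; "wrist_torque": the same for the moment, N m; "opening": finger opening in m; "gripper_force": force on a finger pad.
Only numpy, scipy, OpenCV 4.12 (cv2) and the standard library are available. Lean on these libraries where they do the work, as an engineer would, in place of code of your own. Each camera call takes 0.05 s, during which the arm holds its last target. There are 200 camera calls.

## Working session

There is one attempt and no reset: what is moved stays moved. The work goes in short steps, each a Python script; the robot and the scene stay as the last script left them, time stands still between calls to the robot, and variables do not carry over. Pictures are saved under pics/ and viewed, at most 10 in all, crops included, and the job is handed in when it is done.

```bash
mkdir -p pics
cat > h.py <<'E'
from workcell import manip
import numpy as np, cv2
def snap(cam,name):
    im=manip.camera(cam); cv2.imwrite(f'pics/{name}.png',cv2.cvtColor(im,cv2.COLOR_RGB2BGR)); return im
def R(cam):
    m=manip.camera_model(cam); r=np.array(m['rotation'],float)
    if r.size==4:
        from scipy.spatial.transform import Rotation as Ro
        r=Ro.from_quat(r).as_matrix()
    return r.reshape(3,3),np.array(m['xyz']),m
def world(cam,p):
    r,t,_=R(cam); return r@np.array(p)+t
def pix(cam,w):
    r,t,m=R(cam); c=r.T@(np.array(w)-t); f=200/np.tan(np.radians(m['fov_y'])/2); return np.array([m['cx']+f*c[0]/c[2],m['cy']+f*c[1]/c[2]])
E
python3 - <<'E'
from h import *
for c in ('scene','top'):
    snap(c,c+'1'); print(c,manip.camera_model(c))
    for t in ('sieve_stand','handle','lever','tray_pan','tray_holes','small_bin','side_bin'):
        for d in manip.pinpoint(c,t)[:2]:
            w=world(c,d['location']); print(t,round(d['p'],2),w.round(4),pix(c,w).round())
s=manip.get_state();print(s['clock'],s['ee_rot'],s['ee_pos'])
E
```

```text
scene {'fov_y': 51.83838229169333, 'cx': 313.1222332084644, 'cy': 198.80050666671414, 'xyz': array([-0.14284472,  0.87417189,  1.08293318]), 'rotation': array([-0.3090083 ,  0.851772  , -0.39890455,  0.14097339])}
sieve_stand 0.97 [0.6442 0.055  0.0043] [290. 225.]
sieve_stand 0.63 [0.5584 0.0651 0.1167] [305. 214.]
handle 0.88 [0.461  0.0813 0.1248] [324. 227.]
lever 0.77 [ 0.4983 -0.148   0.1406] [355. 187.]
tray_pan 0.87 [0.5835 0.0602 0.1129] [300. 211.]
tray_holes 0.68 [0.7189 0.0435 0.1166] [276. 192.]
small_bin 0.89 [0.7209 0.0439 0.0076] [277. 214.]
small_bin 0.47 [ 0.4604 -0.3255  0.0026] [385. 196.]
side_bin 0.67 [ 0.6848 -0.1361  0.0073] [314. 195.]
side_bin 0.33 [ 0.4572 -0.3251  0.0017] [385. 197.]
top {'fov_y': 44.41346195816684, 'cx': 320.77759074114914, 'cy': 196.7317277414509, 'xyz': array([ 0.47131808, -0.00410908,  1.54206755]), 'rotation': array([-0.69766874,  0.71487756, -0.0379418 ,  0.02772763])}
sieve_stand 0.58 [0.6404 0.0613 0.0038] [292. 189.]
handle 0.67 [0.4585 0.0815 0.1221] [285. 248.]
lever 0.84 [ 0.4981 -0.1484  0.1411] [365. 232.]
tray_pan 0.59 [0.5902 0.0694 0.1165] [288. 202.]
tray_holes 0.56 [0.7183 0.0494 0.118 ] [294. 159.]
side_bin 0.67 [ 0.6915 -0.1345  0.0016] [354. 172.]
0.8 [ 9.76567158e-01  2.15212886e-01 -8.82241320e-06 -1.25941162e-06] [ 0.28371069 -0.61247641  0.4047034 ]
```

Run:
```python
import cv2
a=cv2.imread('pics/scene1.png')
b=cv2.imread('pics/top1.png')[90:300,210:430]
cv2.imwrite('pics/a.png',cv2.resize(a,(800,500)))
cv2.imwrite('pics/b.png',cv2.resize(b,None,fx=2.8,fy=2.8,interpolation=2))
```

```text
(no output)
```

View pics/a.png

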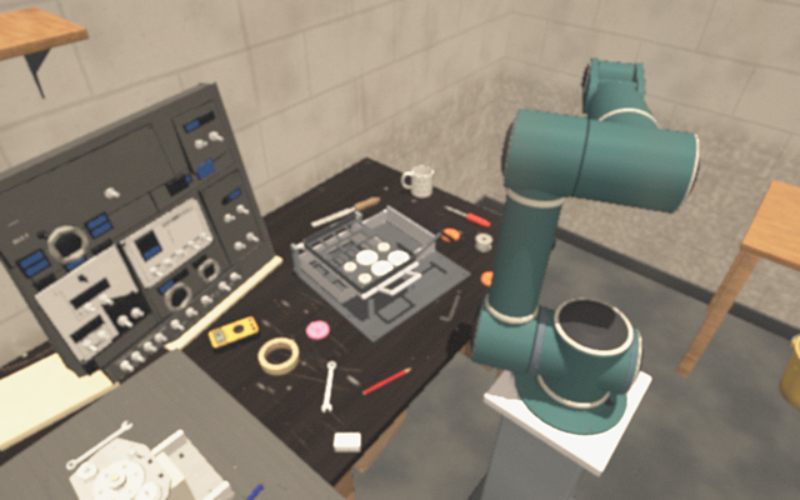

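View pics/b.png

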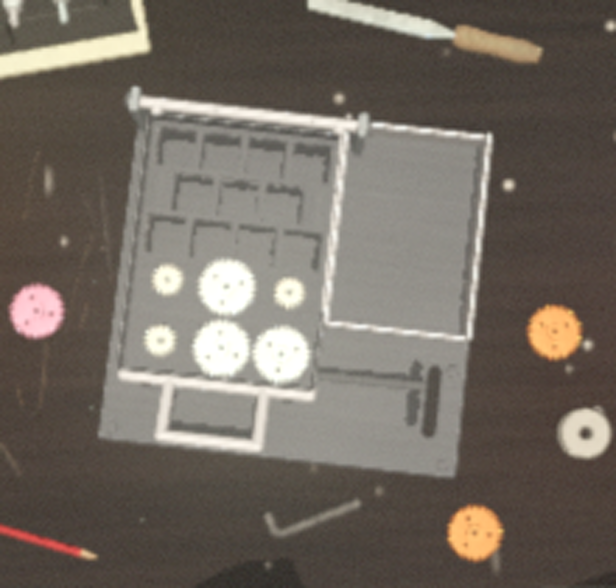

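The top view shows the level sieve with six white gears on the pan. The handle is at about pixel (285,246) and the lever pad at (364,233). Possible mix-ups:
- **Gears:** the pink one at (223,201) and the orange ones at (408,209) and (379,280) aren't part of the job.
- **Handle and lever:** neither has a look-alike. The white top rail at (300,130) isn't the handle.

The network points agree with the stand geometry at a yaw of about -7.3°.

```bash
cat >> h.py <<'E'
from scipy.spatial.transform import Rotation as Ro
yaw=np.radians(-7.3); ex=np.array([np.cos(yaw),np.sin(yaw),0]); ey=np.array([-ex[1],ex[0],0]); O=np.array([.6433,.0579,0])
def S(x,y,z): return O+ex*x+ey*y+np.array([0,0,z])
def quat(yv):
    z=np.array([0,0,-1.]); return Ro.from_matrix(np.c_[np.cross(yv,z),yv,z]).as_quat()
def best(p,yv):
    q0=np.array(manip.get_state()['joint_positions']); o=[]
    for s in (1,-1):
        j=manip.ik(p,quat(s*yv))
        if j is not None: o.append((abs(np.array(j)-q0).max(),s))
    print(o); return quat(min(o)[1]*yv)
def hp(t,g=.155): # TCP for handle at tilt t
    return S(.164-.349*np.cos(t)+.025*np.sin(t),0,.1+.349*np.sin(t)+.025*np.cos(t)+g)
def st(msg=''):
    s=manip.get_state(); print(msg,round(s['clock'],2),np.round(s['ee_pos'],4),'F',np.round(s['wrist_force'],1),'T',np.round(s['wrist_torque'],2),'op',round(s['opening'],4),'g',round(s['gripper_force'],1)); return s
E
python3 - <<'E'
from h import *
p=hp(0)+[0,0,.1]; q=best(p,ex); manip.movep(p,q); st('above')
for c in ('top','scene'):
    manip.camera(c)
    for d in manip.pinpoint(c,'handle')[:1]: print(c,d['p'],world(c,d['location']).round(4))
manip.line_to(hp(0),speed=.12); st('at'); manip.clamp(); st('clamped')
snap('scene','s2')
cv2.imwrite('pics/s2c.png',cv2.resize(cv2.imread('pics/s2.png')[120:320,200:460],None,fx=3,fy=3))
E
```

```text
[(np.float64(1.2953842053650053), 1), (np.float64(2.855775878674672), -1)]
above 3.34 [0.46   0.0809 0.38  ] F [-0.1  0.4 -0.1] T [ 0.    0.03 -0.04] op 0.0851 g 0.0
top 0.34 [0.5472 0.0064 0.1087]
scene 0.58 [0.4584 0.0794 0.1254]
at 4.53 [0.46   0.0814 0.2808] F [ 0.4 -0.2  0.7] T [ 0.01 -0.    0.03] op 0.0854 g 0.0
clamped 5.21 [0.4599 0.0814 0.2802] F [ 3.  -1.   0.8] T [-0.06 -0.45 -0.07] op 0.01 g 58.4
```

View pics/s2c.png

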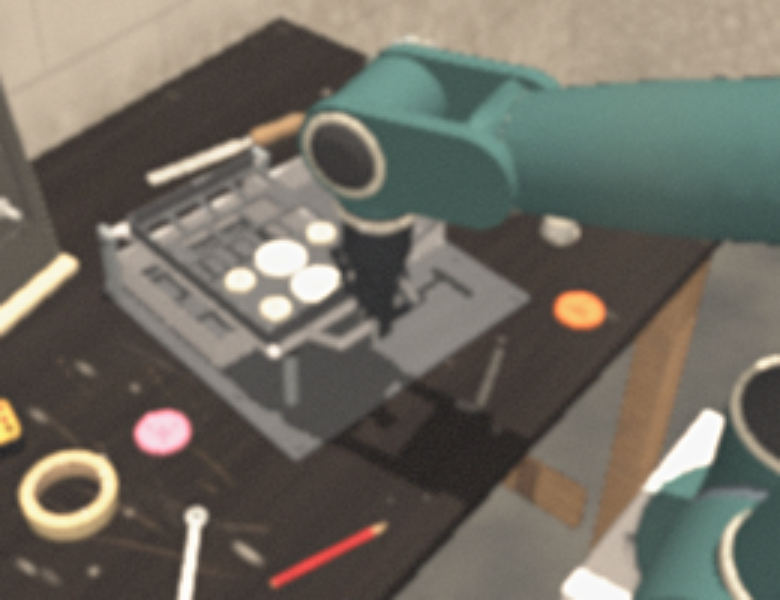

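The fingers are on the handle, with low side force. The gears are still on the pan. Next I lift in small steps and take pictures on the way.

Run:
```python
from h import *
for t in (.07,.14): manip.line_to(hp(t),speed=.1)
st('.14')
ims=[]
for t in (.18,.22,.26,.30,.34,.38):
    manip.line_to(hp(t),speed=.06); s=st(t)
    im=manip.camera('scene'); ims.append(cv2.resize(im[130:250,225:358],(399,360))[:300,:])
    if abs(s['wrist_force']).max()>30: break
n=[np.pad(i,((0,0),(0,1),(0,0))) for i in ims]
while len(n)<6:n.append(n[-1]*0)
g=np.vstack([np.hstack(n[i:i+2]) for i in (2,4)])
cv2.imwrite('pics/l1.png',g[:,:,::-1])
```

```text
.14 6.04 [0.4665 0.0805 0.3272] F [ 5.1 -1.  -6.2] T [-0.15 -0.7  -0.11] op 0.0099 g 58.6
0.18 6.42 [0.4696 0.0801 0.341 ] F [ 2.4 -1.5 -6.1] T [-0.14 -0.35 -0.04] op 0.0101 g 58.4
0.22 6.86 [0.4735 0.0796 0.3558] F [-0.9 -2.2 -5.6] T [-0.21  0.39 -0.11] op 0.0098 g 58.6
0.26 7.29 [0.4779 0.079  0.3699] F [-6.4 -3.1 -2.4] T [-0.49  0.98 -0.03] op 0.0099 g 58.6
0.3 7.72 [0.4826 0.0784 0.383 ] F [-7.  -3.3 -3. ] T [-0.44  1.26 -0.08] op 0.0095 g 58.6
0.34 8.16 [0.4879 0.0777 0.3961] F [-8.4 -2.8 -1.9] T [-0.45  1.4  -0.09] op 0.0097 g 58.6
0.38 8.59 [0.4936 0.0769 0.4088] F [-9.  -3.2 -1.7] T [-0.52  1.76 -0.07] op 0.0097 g 58.6
```

View pics/l1.png

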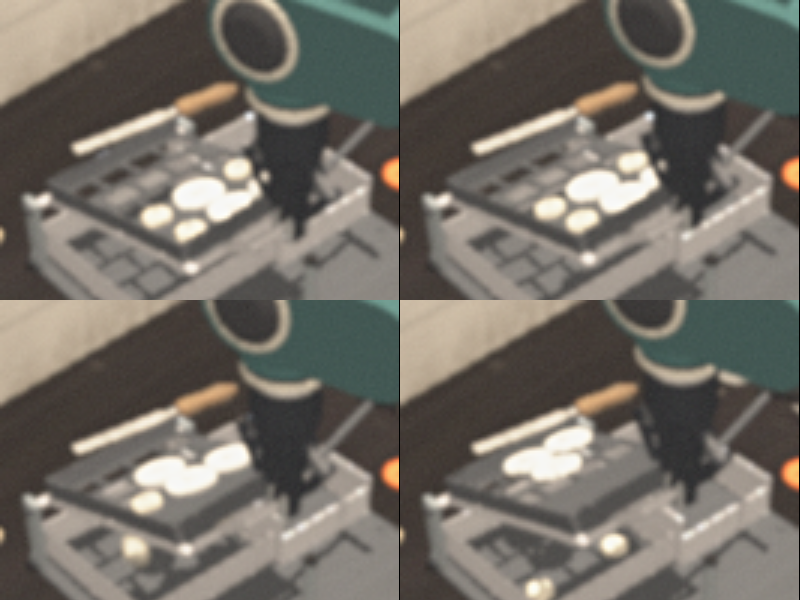

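By 0.38 rad the gears have slid. Two pinions can be seen in the compartment and the three big ones are on the holes. I'll look again for the third pinion.

Run:
```python
from h import *
manip.dwell(.5)
a=snap('scene','s4')[130:250,225:358]; b=snap('top','t4')[100:250,230:390]
g=np.hstack([cv2.resize(a,(443,400)),cv2.resize(b,(357,335)).repeat(1,0)[:400] if 0 else cv2.copyMakeBorder(cv2.resize(b,(357,335)),0,65,0,0,0)])
cv2.imwrite('pics/l2.png',cv2.resize(g,(800,400))[:,:,::-1]); 
for c in('scene','top'):
  for t in('pinion0','big_gear0'):
    for d in manip.pinpoint(c,t)[:7]: 
        w=world(c,d['location'])-O; print(c,t,round(d['p'],2),np.round([w@ex,w@ey,w[2]],3))
st()
```

```text
scene pinion0 0.62 [0.036 0.053 0.022]
scene pinion0 0.41 [ 0.036 -0.063  0.014]
scene big_gear0 0.64 [-0.256 -0.297  0.002]
scene big_gear0 0.55 [-0.062  0.213 -0.003]
scene big_gear0 0.51 [-0.028 -0.366  0.004]
scene big_gear0 0.46 [ 0.125 -0.004  0.132]
scene big_gear0 0.45 [ 0.122 -0.062  0.133]
scene big_gear0 0.44 [ 0.072 -0.005  0.152]
top pinion0 0.57 [ 0.038 -0.06   0.013]
top big_gear0 0.82 [0.124 0.004 0.131]
top big_gear0 0.78 [-0.062  0.219  0.001]
top big_gear0 0.74 [-0.259 -0.296  0.001]
top big_gear0 0.72 [-0.024 -0.361  0.002]
top big_gear0 0.67 [ 0.123 -0.062  0.126]
top big_gear0 0.52 [0.068 0.    0.155]
 9.44 [0.4935 0.077  0.4086] F [-7.8 -3.3 -1.7] T [-0.53  1.65 -0.01] op 0.0098 g 58.6
```

View pics/l2.png

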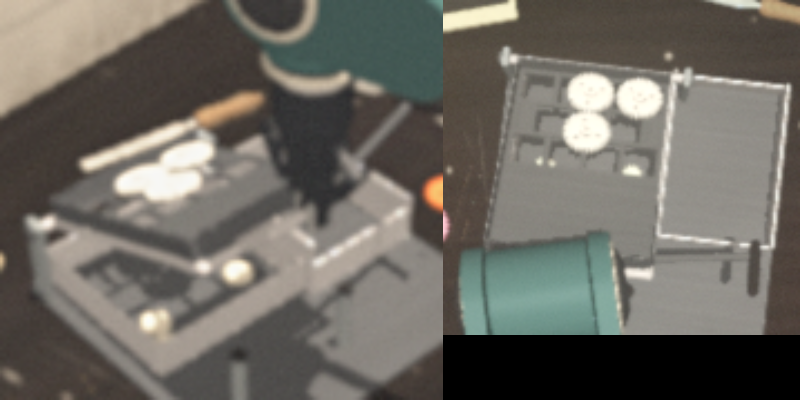

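Run:
```python
from h import *
a=cv2.imread('pics/s4.png'); b=cv2.imread('pics/t4.png')
x,y=pix('scene',S(.036,.053,.02)).astype(int); u,v=pix('top',S(.036,.053,.02)).astype(int); print(x,y,u,v)
f=lambda i,x,y:cv2.resize(i[y-18:y+18,x-20:x+20],(400,360),interpolation=2)
cv2.imwrite('pics/l3.png',np.hstack([f(a,x,y),f(b,u,v)]))
```

```text
272 224 277 174
```

View pics/l3.png

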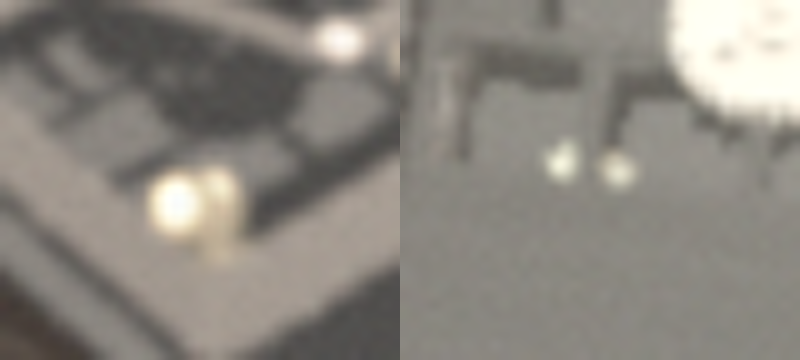

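Two pinions lie together in the left corner, one leaning on the other, and one is on the right. That makes all three below, with the three big gears on the holes. Now I lower the sieve by hand.

Run:
```python
from h import *
for t in (.32,.26,.2,.14,.08,.03): manip.line_to(hp(t),speed=.1)
st('.03')
manip.line_to(hp(0),speed=.03); s=st('0')
for d in (.001,.002,.003):
    if s['wrist_force'][2]>3: break
    manip.line_to(hp(0)-[0,0,d],speed=.02); s=st(d)
manip.dwell(.3); manip.release(); st('rel')
p=np.array(manip.get_state()['ee_pos']); manip.line_to(p+[0,0,.15],speed=.25)
# lever: fingers closed, closing line along stand x
L=S(-.118,-.222,.138+.007); q=best(L+[0,0,.173+.06],ey)
manip.clamp()
manip.movep(L+[0,0,.173+.06],q); st('over lever')
im=snap('scene','s5'); 
for d in manip.pinpoint('scene','lever')[:2]:
    w=world('scene',d['location'])-O; print('lever',d['p'],np.round([w@ex,w@ey,w[2]],4))
a=im[130:250,225:385]; b=snap('top','t5')[100:250,230:390]
for t in('pinion0','big_gear0'):
    for d in manip.pinpoint('top',t)[:7]: 
        w=world('top',d['location'])-O; print(t,round(d['p'],2),np.round([w@ex,w@ey,w[2]],3))
cv2.imwrite('pics/l4.png',np.hstack([cv2.resize(a,(400,300)),cv2.resize(b,(320,300))])[:,:,::-1])
```

```text
.03 11.56 [0.461  0.0813 0.2916] F [-4.8 -0.6 -1.9] T [-0.13  0.51 -0.18] op 0.0098 g 60.0
0 12.06 [0.4601 0.0814 0.2821] F [-9.4 -1.7  8.9] T [-0.32  1.56 -0.07] op 0.01 g 60.5
rel 13.07 [0.4598 0.0814 0.28  ] F [-0.7 -0.2  0.5] T [-0.   -0.03 -0.01] op 0.0851 g 0.0
[(np.float64(2.0280723817874438), 1), (np.float64(1.1135202718023491), -1)]
over lever 15.62 [ 0.4981 -0.1469  0.3782] F [-0.3  0.6  0.8] T [ 0.03 -0.01  0.  ] op -0.0 g 0.0
lever 0.65 [-0.1199 -0.2221  0.1391]
pinion0 0.62 [0.033 0.064 0.013]
pinion0 0.45 [ 0.038 -0.059  0.015]
big_gear0 0.87 [0.114 0.004 0.113]
big_gear0 0.78 [0.053 0.    0.114]
big_gear0 0.68 [-0.023 -0.361  0.003]
big_gear0 0.59 [ 0.117 -0.061  0.109]
big_gear0 0.52 [-0.062  0.218  0.001]
big_gear0 0.51 [-0.258 -0.297  0.001]
```

View pics/l4.png

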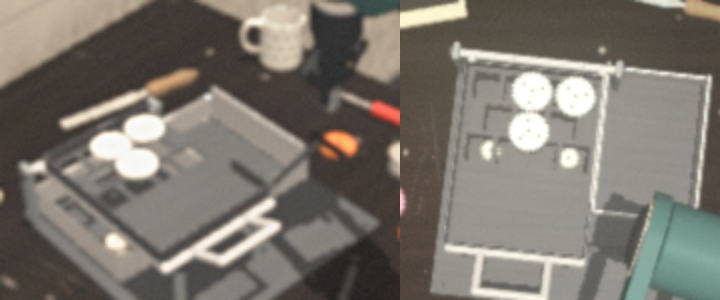

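The sieve is level on its rests, with the three big gears on the holes, and the lever's position is confirmed. Next I press the lever along its arc and watch the force.

```bash
cat >> h.py <<'E'
r,a0=np.hypot(.124,.038),np.arctan2(.038,.124)
def lp(t): return S(-.118,-.098-r*np.cos(a0-t),.1+r*np.sin(a0-t)+.007+.173)
E
python3 - <<'E'
from h import *
manip.line_to(lp(0)+[0,0,.008],speed=.12); st('near')
manip.line_to(lp(.03),speed=.05); st('touch')
for t in np.arange(.1,.56,.075):
    manip.line_to(lp(t),speed=.09); s=st(round(t,3))
    if s['wrist_force'][2]>25: break
t=.58
while t<.75 and s['wrist_force'][2]<17:
    manip.line_to(lp(t),speed=.03); manip.dwell(.05); s=st(round(t,3)); t+=.008
ims=[]
for i in range(2):
    manip.dwell(.5); ims.append(cv2.resize(manip.camera('top')[100:250,230:390],(320,300)))
sc=manip.camera('scene')[110:250,215:375]
cv2.imwrite('pics/l5.png',np.hstack([ims[1],cv2.resize(sc,(400,300))])[:,:,::-1])
for t in ('big_gear0',):
    for d in manip.pinpoint('top',t)[:7]: 
        w=world('top',d['location'])-O; print(t,round(d['p'],2),np.round([w@ex,w@ey,w[2]],3))
st()
E
```

```text
near 16.46 [ 0.4981 -0.1473  0.3265] F [-0.5 -0.   1.4] T [-0.02 -0.02  0.01] op 0.0001 g 0.0
touch 16.84 [ 0.4981 -0.1485  0.3148] F [ 1.2 -0.9  6.4] T [-0.08 -0.09  0.  ] op -0.0004 g 3.1
0.1 17.09 [ 0.4977 -0.1506  0.3057] F [-0.2 -1.9  6.7] T [-0.17  0.05 -0.  ] op -0.0 g 3.2
0.175 17.35 [ 0.4975 -0.1521  0.2962] F [-1.5 -0.6  7.4] T [-0.16  0.19 -0.01] op 0.0001 g 3.2
0.25 17.61 [ 0.4974 -0.1528  0.2866] F [-1.1 -0.7  7.7] T [-0.2   0.24  0.04] op 0.0002 g 3.3
0.325 17.87 [ 0.4974 -0.1529  0.277 ] F [-1.  -1.4  7. ] T [-0.22  0.2  -0.04] op 0.0 g 3.3
0.4 18.12 [ 0.4975 -0.1523  0.2673] F [-1.  -0.4  6.8] T [-0.22  0.26  0.01] op -0.0002 g 3.2
0.475 18.38 [ 0.4976 -0.1509  0.2577] F [-1.4 -0.5  6.2] T [-0.17  0.24 -0.07] op -0.0002 g 3.2
0.55 18.64 [ 0.4979 -0.1489  0.2483] F [-1.6 -1.1  7.3] T [-0.18  0.17  0.01] op 0.0 g 3.3
0.58 18.98 [ 0.4981 -0.148   0.2449] F [-0.4 -2.6  6.4] T [-0.34  0.13 -0.01] op 0.0 g 3.2
0.588 19.27 [ 0.4981 -0.1477  0.2439] F [-0.2 -2.7  6.6] T [-0.4  0.1 -0. ] op 0.0002 g 3.2
0.596 19.57 [ 0.4982 -0.1475  0.243 ] F [-0.2 -3.7  6.1] T [-0.53  0.09  0
[... 556 characters left out ...]
T [-0.56  0.02  0.  ] op 0.0001 g 3.0
0.652 21.68 [ 0.4985 -0.1452  0.2361] F [ 0.1 -3.2  6.2] T [-0.65 -0.01  0.02] op -0.0001 g 3.0
0.66 21.98 [ 0.4986 -0.1449  0.2354] F [-1.3 -3.7  8.6] T [-0.73  0.27 -0.04] op 0.0003 g 4.4
0.668 22.27 [ 0.4986 -0.1447  0.235 ] F [-5.  -5.3 14.7] T [-1.01  0.84 -0.01] op -0.0001 g 7.3
0.676 22.57 [ 0.4987 -0.1445  0.2345] F [-7.1 -6.8 21.1] T [-1.15  1.43 -0.02] op 0.0002 g 10.2
big_gear0 0.68 [ 0.111 -0.192  0.015]
big_gear0 0.63 [-0.028 -0.361 -0.002]
big_gear0 0.52 [ 0.049 -0.15   0.006]
big_gear0 0.5 [ 0.109 -0.139  0.014]
big_gear0 0.48 [-0.256 -0.296  0.001]
 23.77 [ 0.4987 -0.1445  0.2345] F [-8.6 -6.1 20.7] T [-1.2   1.4  -0.01] op -0.0001 g 10.2
```

View pics/l5.png

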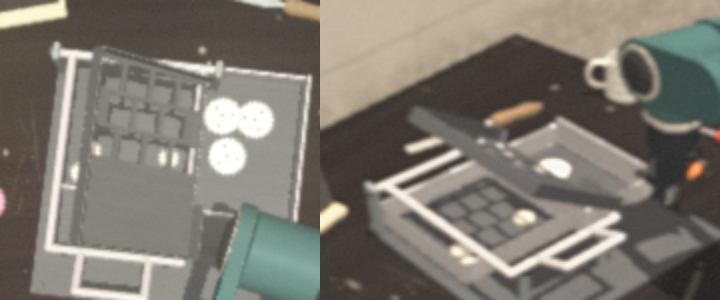

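The stop came at about 21 N. The three big gears lie in the side compartment and the tray is empty. Now I let the lever come up gently and back away.

Run:
```python
from h import *
for t in (.55,.4,.25,.1,.0): manip.line_to(lp(t),speed=.09)
st('up'); manip.line_to(lp(0)+[0,0,.02],speed=.05); st('off')
manip.line_to(lp(0)+[0,0,.15],speed=.25)
p=np.array(manip.get_state()['joint_positions']); p[0]-=.7; manip.movej(p); st()
a=snap('top','t6')[80:300,200:440]; b=manip.camera('scene')[110:250,215:375]
for c in('top','scene'):
  for t in('pinion0','big_gear0','lever','handle'):
    for d in manip.pinpoint(c,t)[:6]: 
        w=world(c,d['location'])-O; print(c,t,round(d['p'],2),np.round([w@ex,w@ey,w[2]],3))
cv2.imwrite('pics/l6.png',np.hstack([cv2.resize(a,(400,367)),cv2.resize(b,(400,367))])[:,:,::-1])
```

```text
up 25.5 [ 0.4981 -0.1471  0.3196] F [0.5 0.8 0.2] T [ 0.01  0.01 -0.05] op 0.0002 g 0.0
off 26.05 [ 0.498  -0.1473  0.338 ] F [ 0.2  0.4 -0.3] T [-0.04 -0.01 -0.01] op 0.0003 g 0.0
 28.05 [ 0.2866 -0.4331  0.4674] F [ 0.7 -0.7 -0.4] T [ 0.05 -0.02  0.03] op 0.0002 g 0.0
top pinion0 0.55 [ 0.037 -0.06   0.018]
top pinion0 0.39 [0.034 0.066 0.014]
top big_gear0 0.79 [-0.256 -0.297 -0.002]
top big_gear0 0.77 [ 0.111 -0.138  0.014]
top big_gear0 0.76 [-0.03  -0.361  0.002]
top big_gear0 0.74 [ 0.05  -0.153  0.009]
top big_gear0 0.65 [ 0.111 -0.187  0.014]
top big_gear0 0.65 [-0.061  0.216  0.   ]
top lever 0.92 [-0.121 -0.218  0.141]
top lever 0.23 [-0.227  0.307  0.003]
top handle 0.8 [-0.185 -0.002  0.123]
top handle 0.52 [ 0.11  -0.138  0.014]
top handle 0.51 [-0.002 -0.     0.003]
scene pinion0 0.48 [0.038 0.059 0.02 ]
scene pinion0 0.16 [-0.187 -0.002  0.125]
scene big_gear0 0.75 [-0.062  0.213 -0.003]
scene big_gear0 0.62 [-0.024 -0.363  0.003]
scene big_gear0 0.61 [0.038 0.057 0.019]
scene big_gear0 0.56 [ 0.112 -0.191  0.018]
scene big_gear0 0.54 [-0.256 -0.296  0.002]
scene lever 0.72 [-0.119 -0.22   0.142]
scene handle 0.91 [-0.184 -0.002  0.122]
```

View pics/l6.png

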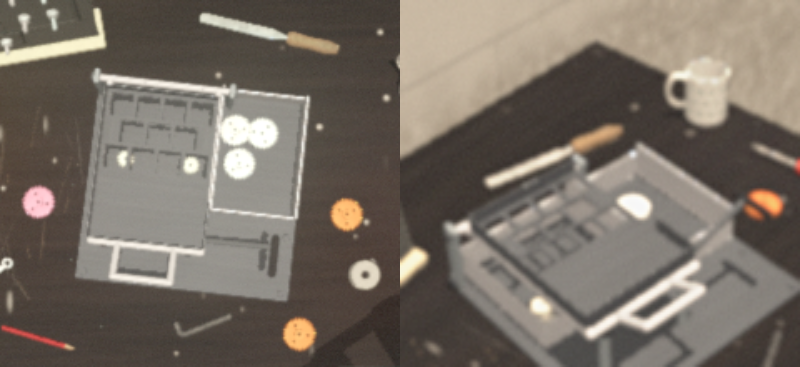

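The tray is level and empty, the big gears are in the side compartment, the pinions are below the holes, the lever is up and the arm is clear. I'm handing it in.

```bash
python3 -c "
from workcell import manip
print(manip.job_done())"
```

```text
the job is handed in; nothing more can be done
None
```

The job is done and handed in at about 28 s of the 61 s: the three small gears are in the lower compartment, the three big ones are in the side compartment, the sieve is level, the lever is back up, and none of the loose tools were touched.

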